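Seat the sample cell in the photometer and turn it into the light path

ROBOT

A 6-joint arm with a two-finger parallel gripper is mounted at the origin on the work surface. World frame = base frame: x ahead of the robot, y to its left, z up, the work surface at z = 0. Lengths are in m, angles in rad, forces in N, time in s.
With the tool pointing down it reaches from about 0.275 to 0.75 m from the base axis. Payload 10.2 kg.
Tool frame: the origin (TCP) lies between the finger pads; the fingertips stand 19 mm ahead of it and the grasp point (between the pads) is the TCP (env.nose_length is the distance from the TCP to the fingertips, in m); z points along the fingers, y is the line along which they close (so a half turn about z gives the same grasp; the last joint's range is limited). The gripper opens to 88 mm and grips with 3 to 60 N. Pads are 18 mm wide; open, the fingers measure 123 mm over their backs; the gripper's body (75 mm by 187 mm) begins 45 mm behind the grasp point.
Start: joints at [0.941, 0.313, 1.498, -0, 1.331, -0.223], TCP at [0.208, 0.482, 0.258] pointing down, gripper open.
Joint ranges: [-2.94, 2.94], [-0.97, 2.17], [0.19, 2.56], [-1.23, 4.37], [0.02, 3.11], [-2.88, 2.88]. Speed limits (rad/s): [2.39, 2.39, 3.01, 3.14, 3.14, 3.14].

INTERFACE

Orientations are given as a unit quaternion [x, y, z, w].
In Python, from workcell import env, read_camera, ticket, outline_of, mark_of gives the robot as it stands.
- The arm moves only by the shell command python3 -m creep 'ROWS'. ROWS is a JSON object of lists of equal length, an entry for each row: "delta_rot": the turn, a rotation vector about the world's x, y, z in degrees, a list of three; "offset": the shift along the world's x, y, z in mm, a list of three; "hand": the finger opening in mm, from 0 to 88.1. In form: {"delta_rot": [[wx, wy, wz], ...], "offset": [[x, y, z], ...], "hand": [hand, ...]}. A call has 1 to 20 rows; each row is the pose to reach, as a shift and turn from the pose commanded when the call began; what a row does not reach only later rows make up. A row lasts 1/10 s, in which the tool goes at most 50 mm and 8.59 degrees, less where a joint would pass 70% of its speed; a pose out of reach is approached as far as the arm can. A call with a gripper value outside its range is refused whole. The fingers move at their own pace and stop on an object; the grip force is fixed at half the most. Time passes only in rows, so rows that repeat a pose let the fingers close. It gives the time, the measured TCP pose, the force, the opening and the grip force at its end, in the units of the state.
- env.sense(): the state, without advancing time (a new reading comes with each control period).
- read_camera(name): name is "scene" or "side" or "wrist"; returns a dict with "frame" (384x512x3 uint8, red, green, blue), "z_map" (384x512 float32, m along the optical axis (not along the pixel's ray), 0 where there is no reading), "intrinsics" (3x3 intrinsics, pixels), "R" (3x3) and "t" (3): a world point X has camera coordinates R X + t. Camera axes: x right, y down, z forward; pixel columns grow to the right and rows downward; lengths in m; the calibration is good to about 2 mm. A picture is of the moment at which its call begins.
- ticket.hand_in(): hands the job in; it is judged then, once.
Trained networks look in the newest picture that a camera, given by its name, has taken for a name from the list of things; names that differ only in an ending like _2 or _b are one class to them, and where a whole thing is asked for, a point or a joint stands for the part that bears it (a point fixed in the world has none). Each returns a list of dicts, best first, with "confidence" (0 to 1); they miss things now and then, are a little off and sometimes report something else, mostly with a low value. They report only what shows in the picture. A call takes as long as a camera call. They do not tell look-alikes from the thing itself.
- outline_of(camera, target): "region" (384x512 bool, what is visible of it) and "rect" ([left, top, right, bottom] as shares, 0 to 1, of the picture: columns of its width, rows of its height, round what is visible of it).
- mark_of(camera, target): "xy" ([column, row] as shares, 0 to 1, of the picture: columns of its width, rows of its height: a listed point, or the origin of a listed thing).
The state is a dict: "time": time; "qpos": joint angles; "qd": joint speeds; "joint_efforts": joint torques, N m; "position": TCP position; "tcp_rot": TCP orientation; "ft_force": force on the tool from outside, world axes, zero at the start; "torque": the same for the moment, N m; "gripper_width": finger opening in m; "gripper_force": force on a finger pad.
Only numpy, scipy, OpenCV 4.12 (cv2) and the standard library are available. Lean on these libraries where they do the work, as an engineer would, in place of code of your own. Each camera call takes 0.05 s, during which the arm holds its last target. There are 200 camera calls.

TASK

Take the blue-capped sample cell with the two clear faces from its rack and lower it upright into the well of the photometer. Keeping a light pressure on it, turn it until you feel the key under its foot drop into the slot of the turntable at the bottom, then turn it clockwise with the turntable gently up to its stop, so that the clear faces look squarely at the lamp and the sensor. Let go and leave it fully down; it is glass, so never force it or lay it over, and leave everything else on the bench where it is.

Things in the scene. Friction and masses are not known exactly. Their poses are not given: they have to be found in the camera images.
- cell_mid (a point): The cell to load, 99 mm tall, about 90 g, upright in any of the rack's holes at various yaws. Point on its axis, half-way up; z up. The 26 x 26 mm window part (29 to 59 mm above its lowest face) has clear faces on +x and -x, black ones on +y and -y. A half turn about z makes no difference.
- cell_cap (a point): Centre of that cell's square blue cap, 26 x 26 mm and 40 mm tall, the place to grip; 29.5 mm above cell_mid, the cap's top 20 mm higher. A white stripe on top runs along x, from clear face to clear face. Axes as the cell's.
- cell_key (a point): Lowest point of that cell, middle of the steel key under its foot: 28 mm long along the cell's x, 8 mm wide, 7 mm tall, 49.5 mm below cell_mid. Above it the round steel foot, 36 mm diameter, 22 mm tall, lower edge bevelled.
- holder: The photometer, fixed; origin at table level on the well's axis, z up. Light path along its x, 51 mm up: blue lamp housing at +x, black sensor housing at -x, each 44 mm wide, 37 to 83 mm from the axis, 61 mm high, white line on top along x. Between them a grey block 70 x 70 x 40 mm (high) with the round well, 38 mm diameter, mouth bevelled.
- well_mouth (a point): Centre of the well's mouth, on the top of the grey block, 40 mm above holder's origin. With the key standing on the turntable, cell_mid is 27.5 mm above this point (less what the spring is pressed); with the key dropped in, the foot is flush with the block and cell_mid 20.5 mm above this point.
- turntable_top (a point): Centre of the brass turntable's top, 22 mm below the mouth (fixed point with the holder's axes, it does not show the turning). A channel 10.5 mm wide, deeper than the key, runs right across it. It rests on a spring: 3 N before it gives, then 0.8 N per mm, hard after 3 mm (5.4 N).
- turntable_axis (a point): Same point: axis of turning. The channel points an unknown 0.47 to 1.01 rad counterclockwise (from above) of the holder's x, unmeasured, to be felt. The turntable takes 0.08 N m to turn, stays where left, has a stop at 1.25 rad too. Clockwise at its stop, a key driven there has the cell's x along the holder's x within 0.06 rad. The key has 0.08 rad play in the channel either way.
- rack: The grey cell rack, a fixed block 66 x 230 x 30 mm; origin at the middle of its underside, long side along its y. Three round holes of 38 mm diameter, 24 mm deep (floor 6 mm above the table), at y = -80, 0 and +80 mm; a cell stands in each. A cell must rise 24 mm to clear it.
- spare_a_mid (a point): An all-red blank cell of the same outer shape, in the rack; not to be used. Point on its axis half-way up.
- spare_b_mid (a point): An all-yellow blank cell of the same outer shape, in the rack; not to be used. Point on its axis half-way up.
- driver: A screwdriver lying on the table, 160 mm long along its x. Leave alone.
- spool: An upright solder spool, 56 mm diameter, 36 mm tall; origin at its underside. Leave alone.
- batteries: An open black battery tray, 62 x 58 x 18 mm; origin at its underside. Leave alone.
- board: A green circuit board lying flat, 100 x 70 x 4 mm; origin at its underside. Leave alone.
- flux: A small bottle, 36 mm diameter, 75 mm tall; origin at its underside. Leave alone.
- tip_pot: A small open steel cup, 70 mm diameter, 45 mm tall; origin at its underside. Leave alone.
Mind the look-alikes: they are no part of the job. Leave any pink or turquoise look-alike of the holder alone.

How it is judged:
By the outcome, as a careful person would: the job done as asked, in the order asked, and still so for the second after the job is handed in, with the robot touching nothing.
It also fails if it takes over 64 s, if anything falls off the work surface, if the arm or the gripper's body presses on something with over 40 N, if the wrist force passes 120 N, or if a joint passes its speed limit or range.

## Working session

There is one attempt and no reset: what is moved stays moved. The work goes in short steps, Python scripts to look and compute and a shell command to move; the robot and the scene stay as the last step left them, time stands still between calls to the robot, and variables do not carry over. Pictures are saved under pics/ and viewed, at most 10 in all, crops included, and the job is handed in when it is done.

```bash
ls; mkdir -p pics; cat > h.py <<'E'
import numpy as np, cv2
from workcell import env, read_camera, outline_of, mark_of
def save(c,n): cv2.imwrite('pics/'+n,cv2.cvtColor(c['frame'],cv2.COLOR_RGB2BGR))
def ray_z(c,uv,z):
    R,t,K=c['R'],c['t'],c['intrinsics']; o=-R.T@t
    d=R.T@np.linalg.inv(K)@np.array([uv[0],uv[1],1.]); return o+d*(z-o[2])/d[2]
def cloud(c):
    z=c['z_map']; v,u=np.mgrid[:384,:512]
    P=np.stack([u*z,v*z,z],-1)@np.linalg.inv(c['intrinsics']).T
    return (P-c['t'])@c['R']
E
python3 - <<'E'
from h import *
c=read_camera('scene'); save(c,'a.png'); d=read_camera('side'); save(d,'b.png')
cv2.imwrite('pics/ab.png',np.vstack([cv2.imread('pics/a.png')]))
for cam,cc in(('scene',c),('side',d)):
  for n,z in(('cell_cap',.085),('well_mouth',.04),('holder',0),('rack',0),('spare_a_mid',.055),('spare_b_mid',.055)):
    for m in mark_of(cam,n)[:3]:
        uv=np.array(m['xy'])*[512,384]; print(cam,n,round(m['confidence'],2),uv.round(),ray_z(cc,uv,z).round(3))
print(env.sense())
E
```

```text
pics
scene cell_cap 0.54 [352. 221.] [0.516 0.263 0.085]
scene well_mouth 0.87 [252. 126.] [ 0.322 -0.168  0.04 ]
scene well_mouth 0.55 [353. 163.] [0.301 0.182 0.04 ]
scene holder 0.93 [211. 190.] [ 0.581 -0.158  0.   ]
scene holder 0.89 [347. 173.] [ 0.314  0.178 -0.   ]
scene holder 0.67 [255. 135.] [ 0.32  -0.158  0.   ]
scene rack 0.95 [320. 224.] [0.521 0.182 0.   ]
scene spare_b_mid 0.67 [295. 205.] [0.53  0.103 0.055]
side cell_cap 0.84 [191. 147.] [0.51  0.256 0.085]
side well_mouth 0.9 [321. 223.] [ 0.594 -0.169  0.04 ]
side well_mouth 0.76 [138. 200.] [0.305 0.176 0.04 ]
side well_mouth 0.73 [223. 141.] [0.647 0.299 0.04 ]
side holder 0.82 [225. 294.] [ 0.321 -0.173  0.   ]
side holder 0.63 [148. 212.] [0.32  0.169 0.   ]
side holder 0.62 [317. 236.] [ 0.59  -0.166  0.   ]
side rack 0.86 [210. 186.] [0.509 0.166 0.   ]
side spare_a_mid 0.74 [209. 165.] [0.521 0.182 0.055]
side spare_b_mid 0.67 [232. 175.] [0.541 0.105 0.055]
{'time': 0.7, 'qpos': array([ 9.40585708e-01,  3.12926916e-01,  1.49770212e+00,  9.04877563e-06,
        1.33099291e+00, -2.23403736e-01]), 'qd': array([-8.33607632e-04,  7.46746194e-05,  2.48995696e-03,  1.74457498e-03,
       -8.96996636e-04,  7.50772800e-04]), 'joint_efforts': array([-1.37738680e-03, -4.02066207e+01, -2.52389091e+01,  6.95204269e-02,
        3.19398881e-02, -3.42854628e-05]), 'position': array([0.20774778, 0.48215672, 0.2577056 ]), 'tcp_rot': array([ 2.02004825e-01,  9.79384526e-01, -1.15151450e-05, -1.00646701e-05]), 'ft_force': array([ 0.08718467,  0.40787017, -0.2968315 ]), 'torque': array([ 0.03646999,  0.03015043, -0.02770414]), 'gripper_force': 0.0, 'gripper_width': 0.08820732766658732}
```

View pics/a.png

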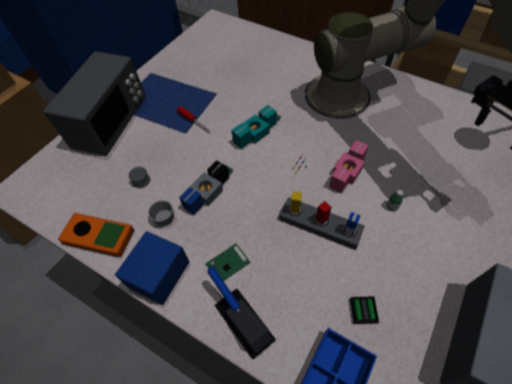

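View pics/b.png

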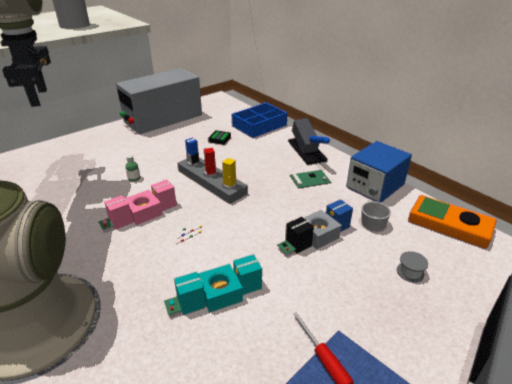

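Scene picture: the real photometer (blue lamp at 192,196, black sensor at 219,171) is at about (0.59,-0.165). The blue-capped cell is at (352,221), at the rack's end, about (0.512,0.258). Pink and turquoise are the look-alikes. I'll move over the cell for a wrist look.

```bash
python3 -m creep '{"delta_rot":[[0,0,0],[0,0,0],[0,0,0],[0,0,0],[0,0,0],[0,0,0],[0,0,0],[0,0,0],[0,0,0],[0,0,0],[0,0,0],[0,0,0]],"offset":[[30,-25,0],[60,-50,0],[90,-75,0],[120,-100,0],[150,-125,0],[180,-150,0],[210,-175,0],[240,-200,0],[270,-215,0],[290,-225,0],[290,-225,0],[290,-225,0]],"hand":[88,88,88,88,88,88,88,88,88,88,88,88]}'
python3 - <<'E'
from h import *
c=read_camera('wrist'); save(c,'c.png')
for n,z in(('cell_cap',.085),('cell_mid',.055),('spare_a_mid',.055),('rack',0)):
    for m in mark_of('wrist',n)[:3]:
        uv=np.array(m['xy'])*[512,384]; print(n,round(m['confidence'],2),uv.round(),ray_z(c,uv,z).round(4))
P=cloud(c); f=c['frame'].astype(int)
top=(abs(P[...,2]-.105)<.006)&(c['z_map']>0)&(np.hypot(P[...,0]-.512,P[...,1]-.258)<.04)
q=P[top]; print(len(q),q.min(0),q.max(0)); r=cv2.minAreaRect(q[:,:2].astype(np.float32)*1000); print(r,np.median(q[:,2]))
s=P[top&(f.min(-1)>f.max()*.55)]; 
if len(s)>5: print(len(s),s.mean(0),cv2.fitLine(s[:,:2].astype(np.float32),2,0,.01,.01).ravel())
print(env.sense()['position'])
E
```

```text
time: 1.9
position: [0.4973, 0.2573, 0.2575]
tcp_rot: [0.202, 0.979, -0.0, -0.0]
ft_force: [-0.4, -0.2, 0.1]
gripper_width: 0.0885
gripper_force: 0.0
cell_cap 0.91 [270. 192.] [0.5135 0.2653 0.085 ]
cell_mid 0.83 [267. 187.] [0.5157 0.2626 0.055 ]
cell_mid 0.29 [274.  15.] [0.3677 0.3317 0.055 ]
spare_a_mid 0.65 [202. 222.] [0.5249 0.1819 0.055 ]
rack 0.6 [212. 205.] [0.5246 0.1858 0.    ]
826 [0.500757   0.25005422 0.09920639] [0.52806357 0.2771138  0.10765713]
((514.4451904296875, 263.34136962890625), (26.40645408630371, 26.17763900756836), 3.9033455848693848) 0.10507119512835951
87 [0.509145   0.26347888 0.10554522] [0.8698082  0.49339    0.509145   0.26347888]
[0.49707873 0.25777047 0.25798876]
```

View pics/c.png

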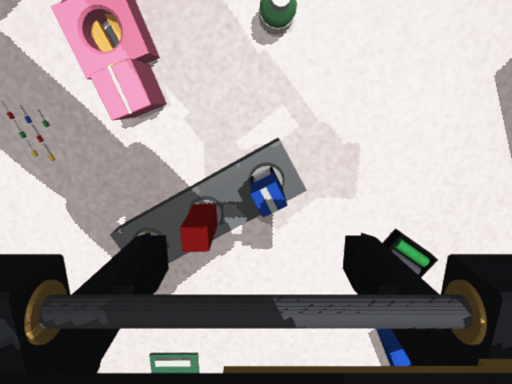

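Wrist picture: blue cap at (268,195) with the white stripe roughly along image vertical. Red spare is at (200,227), pink look-alike at the top left. Now the stripe and yaw properly.

```bash
python3 - <<'E'
from h import *
from scipy.spatial.transform import Rotation as Ro
c=read_camera('wrist'); P=cloud(c); f=c['frame'].astype(int)
m=(P[...,2]>.1015)&(P[...,2]<.109)&(np.hypot(P[...,0]-.514,P[...,1]-.263)<.025)
q=P[m][:,:2].astype(np.float32)*1000; print(cv2.minAreaRect(q), P[m].mean(0))
sat=(f.max(-1)-f.min(-1))/(f.max(-1)+1); 
s=m&(sat<.35)&(f.max(-1)>110); q=P[s][:,:2].astype(np.float32)*1000
print(len(q),cv2.minAreaRect(q)); print(cv2.fitLine(q,2,0,.01,.01).ravel())
a=c['frame'][150:240,220:320,::-1]; cv2.imwrite('pics/d.png',cv2.resize(a,None,fx=6,fy=6,interpolation=0))
print('R',c['R'],'cam',-c['R'].T@c['t']); st=env.sense(); print(Ro.from_quat(st['tcp_rot']).as_matrix(), st['qpos'])
E
```

```text
((514.4998779296875, 263.3829650878906), (26.255876541137695, 25.872905731201172), 4.016127109527588) [0.51379201 0.26355659 0.10511136]
166 ((514.4889526367188, 267.9233093261719), (26.09943199157715, 15.549456596374512), 6.611375331878662)
[9.7820580e-01 2.0763767e-01 5.1431494e+02 2.6353860e+02]
R [[ 3.93642850e-01  9.19263452e-01  1.06830132e-04]
 [ 8.82256385e-01 -3.77828488e-01  2.80836794e-01]
 [ 2.58203365e-01 -1.10455145e-01 -9.59755533e-01]] cam [0.43004948 0.28625648 0.38509921]
[[-9.18769887e-01  3.94793428e-01  2.11264065e-04]
 [ 3.94793446e-01  9.18769902e-01  4.87792531e-05]
 [-1.74845336e-04  1.28222577e-04 -9.99999976e-01]] [ 2.68886448e-01  3.90120392e-01  1.38915246e+00 -9.29928985e-06
  1.36210317e+00 -8.96064933e-01]
```

View pics/d.png

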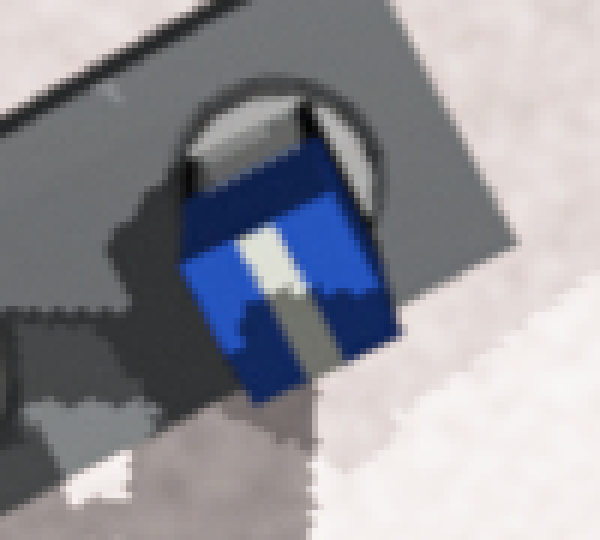

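```bash
python3 - <<'E'
from h import *
for cam in('scene','side'):
    c=read_camera(cam);P=cloud(c);f=c['frame'].astype(int)
    m=(abs(P[...,2]-.061)<.008)&(np.hypot(P[...,0]-.59,P[...,1]+.165)<.12)
    b=P[m&(f[...,2]>f[...,0]*1.8)&(f[...,2]>50)]; k=P[m&(f.max(-1)<60)]
    for q in(b,k): print(cam,len(q),q.mean(0) if len(q) else '')
    d=b.mean(0)-k.mean(0); print(np.degrees(np.arctan2(d[1],d[0])))
E
```

```text
scene 179 [ 0.65618874 -0.16518231  0.06166776]
scene 196 [ 0.54919237 -0.15459286  0.06075287]
-5.652166612073308
side 203 [ 0.65050955 -0.17368564  0.05820823]
side 234 [ 0.5307853  -0.1637251   0.05818445]
-4.755809471582036
```

```bash
python3 -m creep '{"delta_rot":[[0,0,-8],[0,0,-16],[0,0,-24],[0,0,-32],[0,0,-40],[0,0,-48],[0,0,-56],[0,0,-62.7],[0,0,-62.7],[0,0,-62.7],[0,0,-62.7],[0,0,-62.7],[0,0,-62.7],[0,0,-62.7],[0,0,-62.7],[0,0,-62.7]],"offset":[[5,2,-10],[10,4,-20],[14,5,-35],[17.3,5.8,-50],[17.3,5.8,-65],[17.3,5.8,-80],[17.3,5.8,-90],[17.3,5.8,-95],[17.3,5.8,-95],[17.3,5.8,-115],[17.3,5.8,-135],[17.3,5.8,-155],[17.3,5.8,-165],[17.3,5.8,-168.5],[17.3,5.8,-168.5],[17.3,5.8,-168.5]],"hand":[88,88,88,88,88,88,88,88,88,88,88,88,88,88,88,88]}'
python3 - <<'E'
from h import *
c=read_camera('wrist'); P=cloud(c); f=c['frame'].astype(int)
m=(P[...,2]>.1015)&(P[...,2]<.109)&(np.hypot(P[...,0]-.514,P[...,1]-.263)<.03)&(f[...,2]>f[...,0]*1.3)
q=P[m][:,:2].astype(np.float32)*1000; print(len(q),cv2.minAreaRect(q) if len(q) else 0)
s=env.sense(); print(s['position'],s['tcp_rot'],s['ft_force'])
E
```

```text
time: 3.9
position: [0.5155, 0.2631, 0.0902]
tcp_rot: [0.682, 0.732, 0.001, 0.0]
ft_force: [-0.7, 0.3, 0.8]
gripper_width: 0.0879
gripper_force: 0.0
1824 ((514.5801391601562, 268.9322814941406), (26.031953811645508, 15.664260864257812), 3.64768648147583)
[0.51549831 0.26309338 0.0901889 ] [6.81883388e-01 7.31460430e-01 7.02004749e-04 4.37195309e-04] [0.51238989 0.33339451 0.20875912]
```

```bash
python3 -m creep '{"delta_rot":[[0,0,0],[0,0,0],[0,0,0],[0,0,0],[0,0,0],[0,0,0],[0,0,0],[0,0,0],[0,0,0],[0,0,0],[0,0,0]],"offset":[[-0.7,0.5,0],[-0.7,0.5,0],[-0.7,0.5,0],[-0.7,0.5,0],[-0.7,0.5,0],[-0.7,0.5,0],[-0.7,0.5,0],[-0.7,0.5,0],[-0.7,0.5,0],[-0.7,0.5,0],[-0.7,0.5,0]],"hand":[88,75,60,50,40,35,30,25,20,20,20]}'
```

```text
time: 5.05
position: [0.5143, 0.2635, 0.0892]
tcp_rot: [0.682, 0.731, 0.0, -0.0]
ft_force: [0.4, 0.4, -0.1]
gripper_width: 0.0258
gripper_force: 29.9
```

```bash
python3 -m creep '{"delta_rot":[[0,0,0],[0,0,0],[0,0,0],[0,0,0],[0,0,0],[0,0,0],[0,0,0],[0,0,0],[0,0,0],[0,0,0],[0,0,0],[0,0,0],[0,0,0],[0,0,0],[0,0,0],[0,0,0],[0,0,0],[0,0,0],[0,0,0],[0,0,0]],"offset":[[0,0,6],[0,0,14],[0,0,22],[0,0,32],[0,0,50],[0,0,75],[0,0,100],[0,0,120],[0,0,135],[0,0,140],[2,-15,140],[6,-40,140],[11,-70,140],[16,-100,140],[21,-130,140],[26,-160,140],[31,-190,140],[36,-220,140],[41,-250,140],[46,-280,140]],"hand":[20,20,20,20,20,20,20,20,20,20,20,20,20,20,20,20,20,20,20,20]}'
python3 -m creep '{"delta_rot":[[0,0,0],[0,0,0],[0,0,0],[0,0,0],[0,0,0],[0,0,0],[0,0,0],[0,0,0],[0,0,0],[0,0,0]],"offset":[[5,-30,0],[10,-60,0],[15,-90,0],[20,-120,0],[25,-150,0],[30,-180,0],[34,-205,0],[35,-220,0],[35,-228,0],[35,-228,0]],"hand":[20,20,20,20,20,20,20,20,20,20]}'
python3 - <<'E'
from h import *
c=read_camera('wrist'); save(c,'e.png'); P=cloud(c)
for n,z in(('well_mouth',.04),('turntable_top',.018),('holder',0),('cell_cap',.2)):
    for m in mark_of('wrist',n)[:2]:
        uv=np.array(m['xy'])*[512,384]; print(n,round(m['confidence'],2),uv.round(),ray_z(c,uv,z).round(4))
s=env.sense(); print(s)
f=c['frame'].astype(int); near=np.hypot(P[...,0]-.595,P[...,1]+.167)<.13
t=near&(abs(P[...,2]-.061)<.007)
b=t&(f[...,2]>f[...,0]*1.5)
k=t&(P[...,0]<.595); b=t&(P[...,0]>.595)
for m in(b,k):
  q=P[m][:,:2].astype(np.float32)*1000; print(m.sum(),cv2.minAreaRect(q),np.median(P[m][:,2]))
m=near&(abs(P[...,2]-.04)<.004); q=P[m][:,:2].astype(np.float32)*1000; print(m.sum(),cv2.minAreaRect(q))
E
```

```text
time: 7.05
position: [0.5597, -0.0187, 0.2283]
tcp_rot: [0.682, 0.731, -0.001, -0.001]
ft_force: [0.4, 0.0, -1.0]
gripper_width: 0.0257
gripper_force: 29.9
time: 8.05
position: [0.5949, -0.2451, 0.2287]
tcp_rot: [0.682, 0.731, -0.0, -0.0]
ft_force: [-0.8, 0.7, -0.9]
gripper_width: 0.0258
gripper_force: 29.9
well_mouth 0.73 [260.  91.] [ 0.5933 -0.1637  0.04  ]
turntable_top 0.58 [259.  95.] [ 0.5931 -0.167   0.018 ]
turntable_top 0.44 [259. 206.] [ 0.601  -0.2845  0.018 ]
holder 0.93 [261.  96.] [ 0.5948 -0.1673  0.    ]
cell_cap 0.96 [255. 266.] [ 0.5953 -0.2583  0.2   ]
{'time': 8.3, 'qpos': array([-5.70141168e-01,  5.99093925e-01,  1.14115808e+00,  7.38857944e-05,
        1.40129311e+00, -6.40948406e-01]), 'qd': array([-0.00218313,  0.00111332, -0.00361229, -0.00113266,  0.00260929,
       -0.00176494]), 'joint_efforts': array([-2.01412621e-01, -5.36245000e+01, -2.60692334e+01,  4.78148810e-02,
        5.50686044e-02,  1.72755128e-03]), 'position': array([ 0.59543273, -0.24360019,  0.22941208]), 'tcp_rot': array([6.81639327e-01, 7.31688340e-01, 4.00781688e-05, 1.68717030e-05]), 'ft_force': array([-0.21756186,  0.00253475,  0.06846828]), 'torque': array([-0.0689802 ,  0.01853229, -0.04581447]), 'gripper_force': 29.931600562376843, 'gripper_width': 0.025594351902415272}
2718 ((654.1091918945312, -169.5921630859375), (44.01462936401367, 47.41550064086914), 84.8421859741211) 0.0610471123127105
2860 ((535.7378540039062, -158.95111083984375), (44.004554748535156, 47.67823028564453), 84.88292694091797) 0.06114649276785247
4721 ((637.041748046875, -176.53570556640625), (81.24250793457031, 169.43753051757812), 73.76082611083984)
```

View pics/e.png

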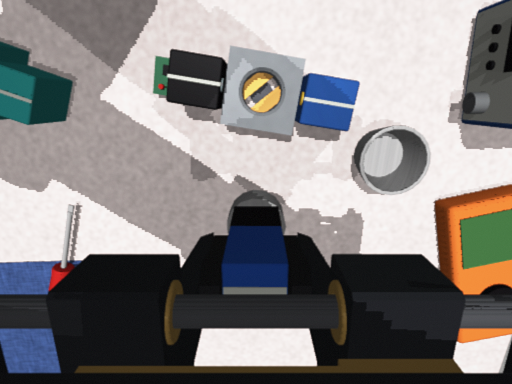

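Wrist picture: photometer with grey block and well at (262,92), sensor on the left, lamp on the right. The held cell is at (255,260). Housings give the axis at (0.5949,-0.1643) and yaw -5.1°. I'll go above the well, turned 66° counterclockwise of the holder.

```bash
python3 -m creep '{"delta_rot":[[0,0,7],[0,0,14],[0,0,21],[0,0,28],[0,0,35],[0,0,42],[0,0,49],[0,0,57],[0,0,57],[0,0,57],[0,0,57],[0,0,57],[0,0,57],[0,0,57],[0,0,57],[0,0,57],[0,0,57]],"offset":[[0,10,0],[0,25,0],[0,40,0],[0,55,0],[0,70,0],[-0.4,78,0],[-0.4,80.2,0],[-0.4,80.2,-10],[-0.4,80.2,-25],[-0.4,80.2,-45],[-0.4,80.2,-65],[-0.4,80.2,-80],[-0.4,80.2,-92],[-0.4,80.2,-100],[-0.4,80.2,-104],[-0.4,80.2,-104],[-0.4,80.2,-104]],"hand":[20,20,20,20,20,20,20,20,20,20,20,20,20,20,20,20,20]}'
python3 - <<'E'
from h import *
for n in('scene','side'):
    c=read_camera(n); P=cloud(c)
    uv=c['intrinsics']@(c['R']@[.595,-.164,.06]+c['t']); u,v=(uv[:2]/uv[2]).astype(int)
    cv2.imwrite('pics/f_%s.png'%n,cv2.resize(c['frame'][max(v-45,0):v+45,u-50:u+50,::-1],(500,450)))
a=[cv2.imread('pics/f_%s.png'%n)[:,50:450] for n in('scene','side')]; cv2.imwrite('pics/f.png',np.hstack(a))
s=env.sense(); print(s['position'],s['ft_force'],s['torque'])
E
```

```text
time: 10.0
position: [0.5952, -0.1644, 0.1258]
tcp_rot: [0.25, 0.968, -0.0, 0.0]
ft_force: [-0.6, -0.1, -1.3]
gripper_width: 0.0257
gripper_force: 29.9
[ 0.59518208 -0.1644514   0.12586092] [ 0.23719909  0.14132908 -1.10826239] [-0.0211786  -0.00929512 -0.01062874]
```

View pics/f.png

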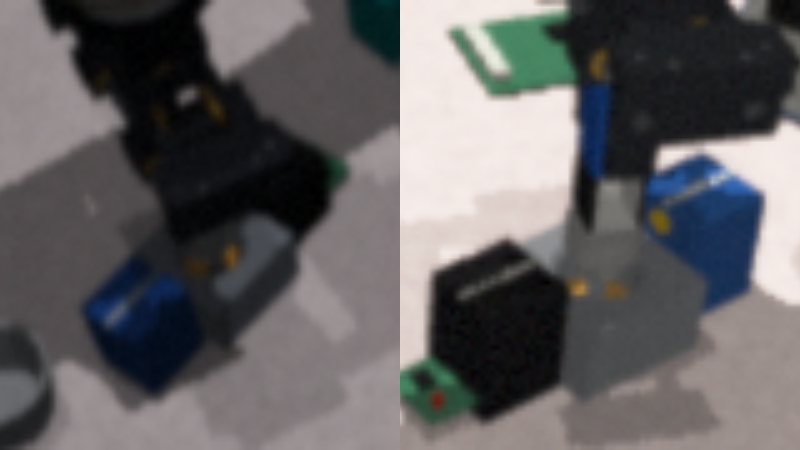

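Side crop: the foot hangs right over the well (at 600,250). Lowering gently.

```bash
python3 -m creep '{"delta_rot":[[0,0,0],[0,0,0],[0,0,0],[0,0,0],[0,0,0],[0,0,0],[0,0,0],[0,0,0]],"offset":[[0,0,-3],[0,0,-6],[0,0,-8],[0,0,-10],[0,0,-11],[0,0,-12],[0,0,-12],[0,0,-12]],"hand":[20,20,20,20,20,20,20,20]}'; python3 -c "
from workcell import env;s=env.sense();print(s['position'],s['ft_force'],s['torque'])"
```

```text
time: 10.9
position: [0.595, -0.1643, 0.1133]
tcp_rot: [0.25, 0.968, 0.0, 0.0]
ft_force: [-0.1, -0.3, -0.4]
gripper_width: 0.0257
gripper_force: 29.9
[ 0.59498131 -0.1643419   0.11328117] [-0.14042051 -0.3057765  -0.42313403] [-0.02270832  0.00689659 -0.03584493]
```

```bash
python3 -m creep '{"delta_rot":[[0,0,0],[0,0,0],[0,0,0],[0,0,0],[0,0,0],[0,0,0],[0,0,0]],"offset":[[0,0,-2],[0,0,-4],[0,0,-6],[0,0,-8],[0,0,-9.5],[0,0,-10],[0,0,-10]],"hand":[20,20,20,20,20,20,20]}'; python3 -c "
from workcell import env;s=env.sense();print(s['position'],s['ft_force'],s['torque'])"
```

```text
time: 11.6
position: [0.5949, -0.1643, 0.1032]
tcp_rot: [0.25, 0.968, -0.0, -0.0]
ft_force: [-0.0, 0.4, -0.3]
gripper_width: 0.0258
gripper_force: 29.9
[ 0.5949403  -0.16434144  0.10317621] [-0.00216609  0.36682511 -0.27937432] [-0.02746815 -0.01426089 -0.01645112]
```

```bash
python3 -m creep '{"delta_rot":[[0,0,0],[0,0,0],[0,0,0],[0,0,0]],"offset":[[0,0,-1],[0,0,-2],[0,0,-2.5],[0,0,-2.5]],"hand":[20,20,20,20]}'; python3 -m creep '{"delta_rot":[[0,0,0],[0,0,0],[0,0,0]],"offset":[[0,0,-0.5],[0,0,-1],[0,0,-1]],"hand":[20,20,20]}'
```

```text
time: 12.0
position: [0.595, -0.1644, 0.1009]
tcp_rot: [0.25, 0.968, -0.0, 0.0]
ft_force: [-0.1, 0.5, 2.6]
gripper_width: 0.0265
gripper_force: 29.9
time: 12.3
position: [0.595, -0.1644, 0.0998]
tcp_rot: [0.25, 0.968, -0.0, 0.0]
ft_force: [-0.2, 0.4, 1.7]
gripper_width: 0.0259
gripper_force: 29.9
```

```bash
R='{"x"'; for i in 1 2; do python3 -m creep '{"delta_rot":[[0,0,-1.5],[0,0,-3],[0,0,-4.5],[0,0,-6],[0,0,-6]],"offset":[[0,0,0],[0,0,0],[0,0,0],[0,0,0],[0,0,0]],"hand":[20,20,20,20,20]}'; python3 -c "
from workcell import env;s=env.sense();print(s['position'],s['ft_force'],s['torque'])"; done
```

```text
time: 12.8
position: [0.595, -0.1644, 0.0998]
tcp_rot: [0.301, 0.954, -0.0, 0.0]
ft_force: [0.6, 0.3, 2.3]
gripper_width: 0.0256
gripper_force: 29.9
[ 0.59496355 -0.16437145  0.09975261] [0.58798352 0.30051579 2.31596337] [-0.11313883 -0.00607636 -0.05383392]
time: 13.3
position: [0.5949, -0.1643, 0.0996]
tcp_rot: [0.351, 0.936, 0.0, -0.0]
ft_force: [-0.1, -0.2, 0.1]
gripper_width: 0.0257
gripper_force: 29.9
[ 0.59485683 -0.16430058  0.09959416] [-0.10850144 -0.23011693  0.11990966] [ 0.0111221   0.00478756 -0.05690545]
```

Force fell from 2.3 to 0.1 N at about 54°: the key may have dropped. Checking by lowering 1.5 mm.

```bash
python3 -m creep '{"delta_rot":[[0,0,0],[0,0,0],[0,0,0],[0,0,0]],"offset":[[0,0,-0.5],[0,0,-1],[0,0,-1.5],[0,0,-1.5]],"hand":[20,20,20,20]}'; python3 -c "
from workcell import env;s=env.sense();print(s['position'],s['ft_force'],s['torque'])"
```

```text
time: 13.7
position: [0.5948, -0.1643, 0.0981]
tcp_rot: [0.35, 0.937, 0.0, -0.0]
ft_force: [-1.2, -0.3, 2.2]
gripper_width: 0.0257
gripper_force: 29.9
[ 0.59484077 -0.16432014  0.0981058 ] [-1.18682874 -0.31538863  2.21741882] [ 0.0114104   0.09585196 -0.07956254]
```

```bash
python3 -m creep '{"delta_rot":[[0,0,-1],[0,0,-2],[0,0,-2]],"offset":[[0,0,0],[0,0,0],[0,0,0]],"hand":[20,20,20]}'; for i in 1 2; do python3 -c "
from workcell import env,read_camera;s=env.sense();print(s['position'],s['ft_force'],s['torque']);read_camera('side')"; done
```

```text
time: 14.0
position: [0.5948, -0.1643, 0.098]
tcp_rot: [0.367, 0.93, -0.0, -0.0]
ft_force: [-0.6, 1.0, -1.4]
gripper_width: 0.0257
gripper_force: 29.9
[ 0.59480429 -0.16428243  0.09796786] [-0.55178638  0.97878921 -1.35939401] [-0.08062683 -0.02992562  0.01096406]
[ 0.59482895 -0.16430141  0.09800798] [-0.54754863 -0.2244213  -0.87211593] [-0.02847664 -0.01382533  0.00178286]
```

Now only the cell's weight: the key is free in the slot. Lowering on.

```bash
python3 -m creep '{"delta_rot":[[0,0,0],[0,0,0],[0,0,0],[0,0,0]],"offset":[[0,0,-1],[0,0,-2],[0,0,-3],[0,0,-3]],"hand":[20,20,20,20]}'; python3 -c "
from workcell import env;s=env.sense();print(s['position'],s['ft_force'],s['torque'])"
```

```text
time: 14.5
position: [0.5948, -0.1643, 0.095]
tcp_rot: [0.367, 0.93, 0.0, -0.0]
ft_force: [0.7, 0.7, -1.4]
gripper_width: 0.0257
gripper_force: 29.9
[ 0.594846   -0.164306    0.09500458] [ 0.73674573  0.71189388 -1.36470894] [0.00283758 0.022342   0.02383154]
```

```bash
python3 -m creep '{"delta_rot":[[0,0,0],[0,0,0],[0,0,0],[0,0,0]],"offset":[[0,0,-0.5],[0,0,-1],[0,0,-1.5],[0,0,-1.5]],"hand":[20,20,20,20]}'; python3 -c "
from workcell import env;s=env.sense();print(s['position'],s['ft_force'],s['torque'])"
```

```text
time: 14.9
position: [0.595, -0.1644, 0.0939]
tcp_rot: [0.367, 0.93, -0.0, 0.0]
ft_force: [-0.8, 0.7, 1.9]
gripper_width: 0.0259
gripper_force: 29.9
[ 0.59499651 -0.16437652  0.09391686] [-0.76090383  0.73081147  1.91376253] [ 0.0479282   0.19500654 -0.03427593]
```

```bash
python3 -m creep '{"delta_rot":[[0,0,-2],[0,0,-4],[0,0,-6],[0,0,-8],[0,0,-8]],"offset":[[0,0,0],[0,0,0],[0,0,0],[0,0,0],[0,0,0]],"hand":[20,20,20,20,20]}'; python3 -c "
from workcell import env;s=env.sense();print(s['position'],s['ft_force'],s['torque'])"
python3 -m creep '{"delta_rot":[[0,0,-3],[0,0,-6],[0,0,-9],[0,0,-12],[0,0,-15],[0,0,-18],[0,0,-21],[0,0,-24],[0,0,-27],[0,0,-30],[0,0,-32],[0,0,-34],[0,0,-34]],"offset":[[0,0,0],[0,0,0],[0,0,0],[0,0,0],[0,0,0],[0,0,0],[0,0,0],[0,0,0],[0,0,0],[0,0,0],[0,0,0],[0,0,0],[0,0,0]],"hand":[20,20,20,20,20,20,20,20,20,20,20,20,20]}'; python3 -c "
from workcell import env;s=env.sense();print(s['position'],s['ft_force'],s['torque'])"
```

```text
time: 15.4
position: [0.5952, -0.1645, 0.0941]
tcp_rot: [0.431, 0.902, -0.0, 0.001]
ft_force: [0.1, 0.0, 1.4]
gripper_width: 0.026
gripper_force: 29.9
[ 0.59522022 -0.16447828  0.09408888] [0.05465068 0.00816372 1.37923548] [ 0.02243924 -0.04341574 -0.01890091]
time: 16.7
position: [0.5952, -0.1642, 0.094]
tcp_rot: [0.675, 0.737, 0.0, 0.0]
ft_force: [1.0, 1.7, 1.5]
gripper_width: 0.026
gripper_force: 29.9
[ 0.59520466 -0.16418201  0.09395721] [0.964053   1.72226685 1.48275094] [ 0.33179142 -0.1161575   0.04225883]
```

```bash
for i in 1 2; do python3 -m creep '{"delta_rot":[[0,0,-1],[0,0,-2],[0,0,-3],[0,0,-3]],"offset":[[0,0,0],[0,0,0],[0,0,0],[0,0,0]],"hand":[20,20,20,20]}'; python3 -c "
from workcell import env;s=env.sense();print(s['ft_force'],s['torque'])"; done
```

```text
time: 17.1
position: [0.5951, -0.1643, 0.0938]
tcp_rot: [0.695, 0.719, 0.0, 0.0]
ft_force: [1.9, 2.2, 2.0]
gripper_width: 0.0257
gripper_force: 30.0
[1.86445007 2.19287585 1.96860682] [ 0.42559321 -0.43739168  0.04227555]
time: 17.5
position: [0.5951, -0.1643, 0.0938]
tcp_rot: [0.714, 0.701, 0.0, 0.0]
ft_force: [2.2, 2.0, 2.8]
gripper_width: 0.0262
gripper_force: 30.0
[2.22667783 2.04285652 2.75824761] [ 0.44619317 -0.52006195  0.06315948]
```

```bash
for i in 1 2 3; do python3 -m creep '{"delta_rot":[[0,0,-0.5],[0,0,-1],[0,0,-1]],"offset":[[0,0,0],[0,0,0],[0,0,0]],"hand":[20,20,20]}' | grep rot; python3 -c "
from workcell import env;s=env.sense();print(s['ft_force'],s['torque'])"; done
```

```text
tcp_rot: [0.72, 0.694, 0.0, 0.0]
[3.17025503 1.94654083 2.95331623] [ 0.42399142 -0.66461123  0.01733425]
tcp_rot: [0.726, 0.688, 0.0, 0.0]
[2.58446781 2.74157063 1.94315214] [ 0.40896656 -0.60896826  0.07897723]
tcp_rot: [0.732, 0.682, -0.0, 0.0]
[2.95996674 2.34832768 2.13806668] [ 0.41955755 -0.67087477  0.13464302]
```

```bash
for i in 1 2; do python3 -m creep '{"delta_rot":[[0,0,-0.4],[0,0,-0.8],[0,0,-0.8]],"offset":[[0,0,0],[0,0,0],[0,0,0]],"hand":[20,20,20]}' | grep rot; python3 -c "
from workcell import env,read_camera
for i in range(2):
  s=env.sense();print(s['ft_force'],s['torque'],s['tcp_rot']);read_camera('side')"; done
```

```text
tcp_rot: [0.736, 0.677, -0.0, 0.0]
[2.93888417 3.04722257 4.04115943] [ 0.41700826 -0.71218859  0.04065754] [ 7.36253236e-01  6.76706119e-01 -5.55067305e-06  1.13096129e-06]
[3.31936696 2.31913779 2.45298755] [ 0.40268555 -0.69737739  0.05562104] [7.36178859e-01 6.76787031e-01 2.04152133e-05 4.22240353e-05]
tcp_rot: [0.741, 0.672, -0.0, -0.0]
[3.06667779 1.39569534 2.46156118] [ 0.37539328 -0.62812618  0.05938771] [ 7.40957043e-01  6.71552420e-01 -3.02412226e-05 -7.80894312e-05]
[2.91876739 2.89359486 1.80092019] [ 0.37271521 -0.57704139  0.03297444] [ 7.40879874e-01  6.71637556e-01 -4.26364398e-05 -6.95670486e-05]
```

```bash
for i in 1 2; do python3 -m creep '{"delta_rot":[[0,0,-0.4],[0,0,-0.8],[0,0,-0.8]],"offset":[[0,0,0],[0,0,0],[0,0,0]],"hand":[20,20,20]}' | grep rot; python3 -c "
from workcell import env,read_camera
for i in range(3):
  s=env.sense();print(s['ft_force'].round(1),s['torque'].round(3),s['tcp_rot'].round(4));read_camera('side')"; done
```

```text
tcp_rot: [0.746, 0.666, -0.0, -0.0]
[2.3 2.1 2.4] [ 0.437 -0.5    0.112] [ 0.7456  0.6664 -0.     -0.    ]
[3.1 1.6 2. ] [ 0.376 -0.531  0.114] [ 7.455e-01  6.665e-01 -0.000e+00 -1.000e-04]
[3.1 1.7 1.8] [ 0.397 -0.556  0.073] [ 0.7455  0.6665 -0.     -0.    ]
tcp_rot: [0.75, 0.661, -0.0, -0.0]
[3.1 2.4 1.9] [ 0.381 -0.534  0.163] [ 0.7502  0.6612 -0.     -0.    ]
[2.7 1.4 1.8] [ 0.418 -0.525  0.174] [ 0.7502  0.6613 -0.     -0.    ]
[2.2 2.3 2.9] [ 0.419 -0.584  0.13 ] [ 7.501e-01  6.613e-01 -0.000e+00 -1.000e-04]
```

```bash
python3 -m creep '{"delta_rot":[[0,0,-0.4],[0,0,-0.8],[0,0,-0.8]],"offset":[[0,0,0],[0,0,0],[0,0,0]],"hand":[20,20,20]}' | grep rot; python3 -c "
from workcell import env,read_camera
for i in range(3):
  s=env.sense();print(s['ft_force'].round(1),s['torque'].round(3),s['tcp_rot'].round(4),s['gripper_width']);c=read_camera('wrist')
from h import *
save(c,'g.png'); P=cloud(c)
m=(P[...,2]>.1)&(P[...,2]<.113)&(np.hypot(P[...,0]-.595,P[...,1]+.164)<.03)
q=P[m][:,:2].astype(np.float32)*1000; print(m.sum(),cv2.minAreaRect(q))
"
```

```text
tcp_rot: [0.755, 0.656, -0.0, -0.0]
[2.9 1.6 1.9] [ 0.448 -0.538  0.28 ] [ 0.7548  0.656  -0.     -0.    ] 0.02602150037922346
[4.1 2.4 2.1] [ 0.411 -0.478  0.255] [ 0.7547  0.656  -0.     -0.    ] 0.0258026826877878
[2.4 2.2 3.3] [ 0.432 -0.503  0.283] [ 0.7547  0.656   0.     -0.    ] 0.025579694392588143
3973 ((595.4163208007812, -160.82518005371094), (19.12130355834961, 56.67481994628906), 81.64167785644531)
```

Torque rose to 0.27 N m, well above the turntable's drag, so it is at the stop. Easing the wind-up, then releasing.

```bash
python3 -m creep '{"delta_rot":[[0,0,0.4],[0,0,0.8],[0,0,1.0],[0,0,1.0]],"offset":[[0.3,0.2,0],[0.6,0.4,0],[0.6,0.4,0],[0.6,0.4,0]],"hand":[20,20,20,20]}'; python3 -c "
from workcell import env,read_camera
for i in range(2):
  s=env.sense();print(s['ft_force'].round(1),s['torque'].round(3));c=read_camera('wrist')"
```

```text
time: 20.95
position: [0.5953, -0.164, 0.0936]
tcp_rot: [0.749, 0.663, -0.0, -0.0]
ft_force: [0.3, 2.0, 1.1]
gripper_width: 0.0256
gripper_force: 29.9
[0.3 2.  1.1] [0.16  0.092 0.11 ]
[0.3 1.3 2.2] [0.168 0.08  0.104]
```

Forces relaxed. Open, then straight up and clear.

```bash
python3 -m creep '{"delta_rot":[[0,0,0],[0,0,0],[0,0,0],[0,0,0],[0,0,0],[0,0,0],[0,0,0],[0,0,0]],"offset":[[0,0.3,0],[0,0.3,0],[0,0.3,0],[0,0.3,0],[0,0.3,0],[0,0.3,0],[0,0.3,0],[0,0.3,0]],"hand":[26,29,33,38,45,50,55,55]}'
python3 -m creep '{"delta_rot":[[0,0,0],[0,0,0],[0,0,0],[0,0,0],[0,0,0],[0,0,0],[0,0,0],[0,0,0],[0,0,0],[0,0,0],[0,0,0],[0,0,0],[0,0,0],[0,0,0]],"offset":[[0,0,5],[0,0,15],[0,0,30],[0,0,50],[0,0,75],[0,0,100],[0,0,125],[0,0,140],[0,-20,145],[0,-45,145],[0,-60,145],[0,-65,145],[0,-65,145],[0,-65,145]],"hand":[55,55,55,55,55,55,55,55,55,55,55,55,55,55]}'
python3 - <<'E'
from h import *
c=read_camera('wrist'); save(c,'k.png'); P=cloud(c)
near=np.hypot(P[...,0]-.595,P[...,1]+.164)
m=(abs(P[...,2]-.11)<.005)&(near<.03)
q=P[m][:,:2].astype(np.float32)*1000; print(m.sum(),cv2.minAreaRect(q),np.median(P[m][:,2]))
t=(near<.13)&(abs(P[...,2]-.061)<.007)
C=[np.array(cv2.minAreaRect(P[k][:,:2].astype(np.float32)*1000)[0]) for k in(t&(P[...,0]>.625),t&(P[...,0]<.565))]
d=C[0]-C[1]; print(C,np.degrees(np.arctan2(d[1],d[0])))
a=cv2.imread('pics/k.png')[0:260,110:400]; d=read_camera('side'); 
uv=d['intrinsics']@(d['R']@[.595,-.164,.06]+d['t']); u,v=(uv[:2]/uv[2]).astype(int)
b=d['frame'][v-60:v+60,u-67:u+67,::-1]; cv2.imwrite('pics/l.png',np.hstack([cv2.resize(a,(435,390)),cv2.resize(b,(365,390))]))
E
```

```text
time: 21.85
position: [0.5955, -0.1636, 0.0937]
tcp_rot: [0.749, 0.663, -0.0, -0.0]
ft_force: [1.0, 0.4, -0.2]
gripper_width: 0.0551
gripper_force: 0.0
time: 23.25
position: [0.5955, -0.2281, 0.2385]
tcp_rot: [0.749, 0.663, 0.0, -0.0]
ft_force: [-0.1, 0.7, -0.3]
gripper_width: 0.0554
gripper_force: 0.0
1157 ((595.2842407226562, -164.38815307617188), (26.13451385498047, 25.735227584838867), 83.90597534179688) 0.11023063499868993
[array([ 653.93695068, -169.6146698 ]), array([ 535.93493652, -159.09638977])] -5.093680273325542
```

View pics/l.png

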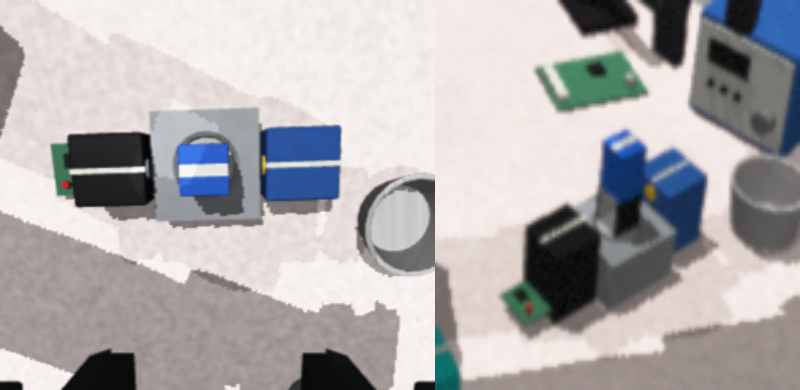

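The picture shows the cell upright and centred in the well (cap at 204,170), with its stripe in line with the lamp's and sensor's lines. The cap top is at 110.2 mm, so it is fully down, and yaw is -6.1° against the holder's -5.1°. It is released and clear.

```bash
python3 -c "
from workcell import ticket;print(ticket.hand_in())"
```

```text
the job is handed in; nothing more can be done
None
```

The blue-capped cell is fully down and upright in the photometer well, turned clockwise until I felt the stop and within about 1° of the light path; I let go, the arm is clear, and I handed the job in at about 23 s (no verdict was returned).

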